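Re-rack the forming punches in the order of their dies

ROBOT

A 7-joint arm with a two-finger parallel gripper is mounted at the origin on the work surface. World frame = base frame: x ahead of the robot, y to its left, z up, the work surface at z = 0. Lengths are in m, angles in degrees, forces in N, time in s.
With the tool pointing down it reaches from about 0.35 to 0.9 m from the base axis. Payload 7.2 kg.
Tool frame: the origin (TCP) lies at the very end of the fingers, on their centre line; the grasp point (between the pads) lies 19 mm behind it; z points along the fingers, y is the line along which they close (so a half turn about z gives the same grasp; the last joint's range is limited). The gripper opens to 88 mm and grips with 3 to 60 N. Pads are 20 mm wide; open, the fingers measure 115 mm over their backs; the gripper's body (75 mm by 178 mm) begins 61 mm behind the grasp point.
Start: joints at [69.947, 23.554, -0.728, 91.456, 0.321, 64.991, -4.71], TCP at [0.174, -0.6, 0.223] pointing down, gripper open.
Joint ranges: [-169.25, 169.25], [-16.82, 113.86], [-84.01, 82.57], [7.8, 145.47], [-59.2, 239.2], [7.22, 106.19], [-163.78, 163.78]. Speed limits (degrees/s): [136.94, 136.94, 172.46, 172.46, 180, 180, 180].

INTERFACE

Orientations are given as a 3x3 rotation matrix whose columns are the frame's x, y, z axes.
In Python, from plant import robot, vision gives the robot as it stands.
- The arm moves only by the tool arm_command, never from a script. Its argument "motion" is a list that holds one entry, the list of rows, each a list of 7 numbers: the closure, from -1 (fully open) to 1 (shut), then the shift along the world's x, y, z in m, then the turn, a rotation vector about the world's x, y, z in rad. In form: [[[grip, dx, dy, dz, ax, ay, az], ...]]. A call has 1 to 12 rows; each row is the pose to reach, as a shift and turn from the pose commanded when the call began; what a row does not reach only later rows make up. A row lasts 1/8 s, in which the tool goes at most 62.5 mm and 10.7 degrees, less where a joint would pass 70% of its speed; a pose out of reach is approached as far as the arm can. A call with a gripper value outside its range is refused whole. The fingers move at their own pace and stop on an object; "force" is the grip in N (left out, the last holds). Time passes only in rows, so rows that repeat a pose let the fingers close. It gives the time, the measured TCP pose, the force, the opening and the grip force at its end, in the units of the state.
- robot.state(): the state, without advancing time (a new reading comes with each control period).
- vision.get_image(name): name is "scene" or "top"; returns (picture, depth): 480x640x3 uint8, blue, green, red; 480x640 float32, m along the optical axis (not along the pixel's ray), 0 where there is no reading.
- vision.camera_params(name): a dict with "mtx" (3x3 intrinsics, pixels), "R" (3x3) and "t" (3): a world point X has camera coordinates R X + t. Camera axes: x right, y down, z forward; pixel columns grow to the right and rows downward; lengths in m; the calibration is good to about 2 mm. A picture is of the moment at which its call begins. camera_params takes no time and is no camera call.
- robot.finish_job(): hands the job in; it is judged then, once.
Trained networks look in the newest picture that a camera, given by its name, has taken for a name from the list of things; names that differ only in an ending like _2 or _b are one class to them, and where a whole thing is asked for, a point or a joint stands for the part that bears it (a point fixed in the world has none). Each returns a list of dicts, best first, with "p" (0 to 1); they miss things now and then, are a little off and sometimes report something else, mostly with a low value. They report only what shows in the picture. A call takes as long as a camera call. They do not tell look-alikes from the thing itself.
- vision.find_in(name, camera): "point" ([column, row] in pixels, amid what is visible of it).
- vision.outline_of(name, camera): "mask" (480x640 bool, what is visible of it) and "point" ([column, row] in pixels, amid what is visible of it).
The state is a dict: "t": time; "joints": joint angles; "joint_velocities": joint speeds; "tau": joint torques, N m; "tcp_pos": TCP position; "orientation": TCP orientation; "contact_force": force on the tool from outside, world axes, zero at the start; "moment": the same for the moment, N m; "width": finger opening in m; "grasp_force": force on a finger pad.
Only numpy, scipy, OpenCV 4.12 (cv2) and the standard library are available. Lean on these libraries where they do the work, as an engineer would, in place of code of your own. Each camera call takes 0.05 s, during which the arm holds its last target. There are 200 camera calls.

TASK

The four steel forming punches have come back from washing in mixed order: move them one by one from the blue washing rack to the pale wooden die rack, standing each upright in the empty bay directly in front of the die whose hole matches the shape and size of its head, so that the row of punches ends in the same order as the row of dies. Set each down on the floor of its bay rather than dropping it, never let one fall over, and leave the jar and the tub beside the racks alone.

Things in the scene. Friction and masses are not known exactly. Their poses are not given: they have to be found in the camera images.
- punch_dome: Bright steel forming punch, upright, 79 mm tall, 0.2 to 0.4 kg: round shank 26 mm in diameter up to 50 mm, above it the head: a round mushroom dome, 38 mm wide. Origin: centre of its flat foot, z up. Starts in a bay (any) of the blue washing rack, at most 7 mm off-centre: 4 bays 48 mm square, 56 mm apart, floor 10 mm above the bench, walls 8 thick, 12 above floor.
- die_dome: Dark steel die, fixed, 52 x 52 x 20 mm high, a large round hole, 40 mm across in its top. Origin: centre of its underside, 10 mm above the bench, z up. Dies stand in any order, 56 mm apart along own y, on the wooden rack. Its bay, 48 mm square inside, floor level with die's origin, walls 8 thick, 12 high, is centred 76 mm from the origin along die's -x (towards robot).
- punch_stub: Bright steel forming punch, upright, 79 mm tall, 0.2 to 0.4 kg: round shank 26 mm in diameter up to 50 mm, above it the head: a thin round stub, 15 mm wide. Origin: centre of its flat foot, z up. Starts in a bay (any) of the blue washing rack, at most 7 mm off-centre: 4 bays 48 mm square, 56 mm apart, floor 10 mm above the bench, walls 8 thick, 12 above floor.
- die_stub: Dark steel die, fixed, 52 x 52 x 20 mm high, a small round hole, 17 mm across in its top. Origin: centre of its underside, 10 mm above the bench, z up. Dies stand in any order, 56 mm apart along own y, on the wooden rack. Its bay, 48 mm square inside, floor level with die's origin, walls 8 thick, 12 high, is centred 76 mm from the origin along die's -x (towards robot).
- punch_square: Bright steel forming punch, upright, 79 mm tall, 0.2 to 0.4 kg: round shank 26 mm in diameter up to 50 mm, above it the head: a square block, 30 x 30 mm. Origin: centre of its flat foot, z up. Starts in a bay (any) of the blue washing rack, at most 7 mm off-centre: 4 bays 48 mm square, 56 mm apart, floor 10 mm above the bench, walls 8 thick, 12 above floor.
- die_square: Dark steel die, fixed, 52 x 52 x 20 mm high, a square hole, 32 x 32 mm in its top. Origin: centre of its underside, 10 mm above the bench, z up. Dies stand in any order, 56 mm apart along own y, on the wooden rack. Its bay, 48 mm square inside, floor level with die's origin, walls 8 thick, 12 high, is centred 76 mm from the origin along die's -x (towards robot).
- punch_blade: Bright steel forming punch, upright, 79 mm tall, 0.2 to 0.4 kg: round shank 26 mm in diameter up to 50 mm, above it the head: a flat straight blade, 12 x 38 mm (38 along own y). Origin: centre of its flat foot, z up. Starts in a bay (any) of the blue washing rack, at most 7 mm off-centre: 4 bays 48 mm square, 56 mm apart, floor 10 mm above the bench, walls 8 thick, 12 above floor.
- die_blade: Dark steel die, fixed, 52 x 52 x 20 mm high, a straight slot, 14 x 40 mm (40 along own y) in its top. Origin: centre of its underside, 10 mm above the bench, z up. Dies stand in any order, 56 mm apart along own y, on the wooden rack. Its bay, 48 mm square inside, floor level with die's origin, walls 8 thick, 12 high, is centred 76 mm from the origin along die's -x (towards robot).
- amber_jar: Bystander: loose amber glass jar, orange lid, 58 mm in diameter, 95 mm tall, to the left of the racks. Origin: centre of its underside.
- white_tub: Bystander: loose open white plastic tub, 68 mm across the rim, 70 mm tall, to the right of the racks. Origin: centre of its underside.
Not all that is in view belongs to the job. What is shaped like the punch_dome but purple is not meant.

How it is judged:
By the outcome, as a careful person would: the job done as asked, in the order asked, and still so for the second after the job is handed in, with the robot touching nothing.
It also fails if it takes over 99 s, if anything falls off the work surface, if the arm or the gripper's body presses on something with over 40 N, if the wrist force passes 120 N, or if a joint passes its speed limit or range.

## Working session

There is one attempt and no reset: what is moved stays moved. The work goes in short steps, Python scripts to look and compute and a tool call to move; the robot and the scene stay as the last step left them, time stands still between calls to the robot, and variables do not carry over. Pictures are saved under pics/ and viewed, at most 14 in all, crops included, and the job is handed in when it is done.

Besides the shell and the picture viewer there is one more tool, called after "Call:" as a command line: name --argument value ..., lists and objects as JSON in quotes. arm_command: Moves the arm, as the interface text tells. Its arguments: {"type":"object","properties":{"motion":{"type":"array"},"force":{"type":"number"}},"required":["motion"]}

```bash
mkdir -p pics
python3 - <<'E'
from plant import robot, vision
import cv2
for n in ("scene","top"):
    im,d=vision.get_image(n); cv2.imwrite(f"pics/{n}0.png",im)
    p=vision.camera_params(n); print(n,p["mtx"],p["R"],p["t"])
s=robot.state(); print(s["tcp_pos"],s["orientation"],s["width"],s["t"])
E
```

```text
scene [[457.8832123    0.         321.48121756]
 [  0.         457.8832123  236.98605392]
 [  0.           0.           1.        ]] [[ 0.20355824  0.97898799 -0.01210626]
 [ 0.8215398  -0.17752056 -0.54181067]
 [-0.53257525  0.10034425 -0.84041337]] [-0.10469306 -0.41180169  1.16842132]
top [[510.69141469   0.         318.08667917]
 [  0.         510.69141469 243.74770945]
 [  0.           0.           1.        ]] [[-0.02056708 -0.99958496  0.02017202]
 [-0.99506809  0.01850752 -0.09745234]
 [ 0.09703856 -0.02207684 -0.99503574]] [0.00202404 0.52678129 0.99496032]
[ 0.17362048 -0.59993904  0.2218975 ] [[ 9.60548156e-01  2.78113245e-01 -5.13551775e-04]
 [ 2.78113690e-01 -9.60547261e-01  1.31741392e-03]
 [-1.26900490e-04 -1.40826529e-03 -9.99999000e-01]] 0.08811249691291834 0.1
```

View pics/scene0.png

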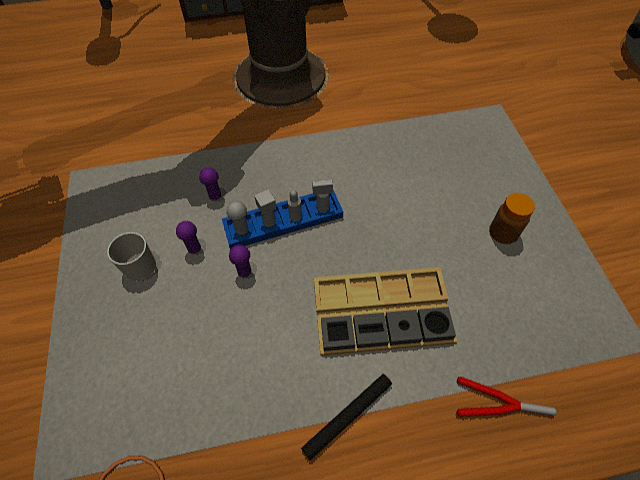

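View pics/top0.png

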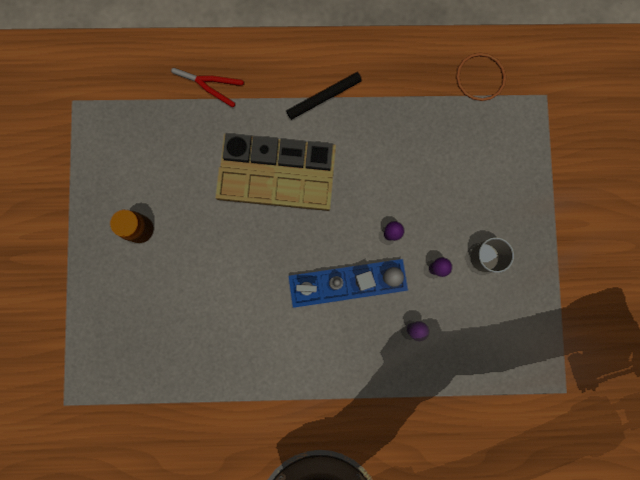

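Top view: the dies left to right are dome (236,147), stub (264,149), blade (291,152) and square (319,155). The punches are blade (307,288), stub (336,283), square (365,280) and dome (393,276). The purple look-alikes at (394,230), (441,267) and (418,331) get ignored.

```bash
cat > h.py <<'E'
from plant import robot, vision
import cv2, numpy as np
def cloud(n):
    im,d=vision.get_image(n); p=vision.camera_params(n); K,R,t=[np.array(p[k]) for k in("mtx","R","t")]
    v,u=np.mgrid[:480,:640]; c=np.stack([(u-K[0,2])/K[0,0]*d,(v-K[1,2])/K[1,1]*d,d],-1)
    X=(c-t.ravel())@R; X[d<=0]=np.nan
    return im,X
E
python3 - <<'E'
from h import *
P={"blade":(307,288),"stub":(336,283),"square":(365,280),"dome":(393,276)}
D={"dome":(236,147),"stub":(264,149),"blade":(291,152),"square":(319,155)}
def rect(m,X,txt):
    q=X[m][:,:2]; r=cv2.minAreaRect((q*1000).astype(np.float32)); print(txt,m.sum(),r)
for n in("top","scene"):
    im,X=cloud(n); hsv=cv2.cvtColor(im,cv2.COLOR_BGR2HSV); z=X[...,2]
    h,s,v=[hsv[...,i] for i in range(3)]
    print(n,"mat z",np.nanmedian(z[(s<40)&(np.abs(z)<.03)]))
    blue=(h>100)&(h<125)&(s>150)&(z>.016)&(z<.03)
    rect(blue,X,"blue")
    box=(X[...,0]>.5)&(X[...,0]<.85)&(X[...,1]>-.12)&(X[...,1]<.3)
    rect((z>.015)&(z<.04)&box&(h<35)&(s>60)&(v>60),X,"wood?")
    rect((z>.026)&(z<.04)&box,X,"dies")
    m=(z>.05)&(z<.12)&~((h>125)&(s>80))
    k,l,st,c=cv2.connectedComponentsWithStats(m.astype(np.uint8))
    for i in range(1,k):
        if st[i,4]>15:
            q=X[l==i]; w=q[q[:,2]>.065]; 
            if len(w): print("obj",c[i].round(),st[i,4],"med",np.median(w,0).round(4),"mid",((w.min(0)+w.max(0))/2).round(4),"size",np.ptp(w,0).round(3),"zmax",w[:,2].max().round(4), "ang",cv2.minAreaRect((w[:,:2]*1000).astype(np.float32)))
    if n=="top":
        for k,(a,b) in D.items(): print("die",k,X[b-6,a+11].round(3),X[b,a].round(3))
E
```

```text
top mat z 0.0013778078680693707
blue 1258 ((448.17816162109375, -65.96471405029297), (62.61314010620117, 229.53846740722656), 7.260219573974609)
wood? 1710 ((723.4218139648438, 84.19970703125), (253.20851135253906, 242.79653930664062), 87.84281158447266)
dies 1923 ((735.6098022460938, 68.44917297363281), (227.36582946777344, 250.829833984375), 83.41085815429688)
obj [129. 224.] 888 med [0.5642 0.3479 0.0943] mid [0.5653 0.351  0.0824] size [0.054 0.052 0.035] zmax 0.0998 ang ((565.1321411132812, 350.931396484375), (53.500457763671875, 51.72706604003906), 2.7360727787017822)
obj [400. 227.] 25 med [ 0.5545 -0.1682  0.0692] mid [ 0.5484 -0.1639  0.0697] size [0.031 0.019 0.009] zmax 0.0743 ang ((550.6214599609375, -166.44876098632812), (33.4884033203125, 11.892887115478516), 23.082212448120117)
obj [497. 254.] 398 med [ 0.4957 -0.3561  0.0695] mid [ 0.4964 -0.3493  0.0699] size [0.066 0.068 0.01 ] zmax 0.0748 ang ((495.19500732421875, -349.30755615234375), (67.05821228027344, 66.29269409179688), 67.04496002197266)
obj [448. 264.] 26 med [ 0.4826 -0.2586  0.0691] mid [ 0.4772 -0.2546  0
[... 3115 characters left out ...]
6.61461067199707), 50.74930953979492)
obj [515. 211.] 1070 med [0.5732 0.3471 0.0941] mid [0.5671 0.3527 0.082 ] size [0.055 0.055 0.034] zmax 0.0989 ang ((567.7613525390625, 353.3243103027344), (53.311893463134766, 55.108333587646484), 14.953512191772461)
obj [236. 211.] 352 med [ 0.4652 -0.1477  0.0832] mid [ 0.4599 -0.149   0.0794] size [0.033 0.038 0.025] zmax 0.0919 ang ((459.4004211425781, -148.53018188476562), (33.28935623168945, 33.634117126464844), 40.714290618896484)
obj [128. 250.] 703 med [ 0.4935 -0.3478  0.0699] mid [ 0.4947 -0.348   0.0696] size [0.071 0.067 0.009] zmax 0.0742 ang ((495.2142028808594, -347.38818359375), (66.64849853515625, 66.90633392333984), 60.2127571105957)
```

Run:
```python
from h import *
for n in("top","scene"):
    im,X=cloud(n); hsv=cv2.cvtColor(im,cv2.COLOR_BGR2HSV); z=X[...,2]
    h,s,v=[hsv[...,i] for i in range(3)]
    R=(X[...,0]>.58)&(X[...,0]<.79)&(X[...,1]>-.09)&(X[...,1]<.22)
    dark=R&(s<70)&(v<90)&(z>.01)&(z<.045)
    wood=R&(h<35)&(s>70)&(v>80)&(z>.016)&(z<.045)
    B=(X[...,0]>.35)&(X[...,0]<.55)&(X[...,1]>-.22)&(X[...,1]<.09)
    blue=B&(h>100)&(h<125)&(s>120)&(z>.004)&(z<.03)
    for nm,m in(("dark",dark),("wood",wood),("both",dark|wood),("blue",blue)):
        m=cv2.morphologyEx(m.astype(np.uint8),cv2.MORPH_OPEN,np.ones((3,3)) if nm!="wood" and nm!="blue" else np.ones((2,2)))
        k,l,st,c=cv2.connectedComponentsWithStats(m); 
        q=X[(m>0)][:,:2]; print(n,nm,len(q),cv2.minAreaRect((q*1000).astype(np.float32)))
    # bay floors & die tops profile
    yaw=np.deg2rad(-6.2); ex=np.array([np.cos(yaw),np.sin(yaw)]); ey=np.array([-np.sin(yaw),np.cos(yaw)])
    q=X[R&(z>.016)&(z<.045)]; o=q[:,:2]; a=o@ex; b=o@ey
    ha,_=np.histogram(a,np.arange(.57,.76,.004)); print("ex",list(zip(np.arange(.57,.756,.004).round(3),ha)))
    hb,_=np.histogram(b[a<.66],np.arange(.0,.26,.004)); print("ey",list(zip(np.arange(.0,.256,.004).round(3),hb)))
```

```text
top dark 2562 ((718.2388916015625, 70.15077209472656), (218.0594024658203, 53.24692153930664), 83.30939483642578)
top wood 1414 ((643.7462158203125, 75.77777099609375), (231.46755981445312, 67.44403839111328), 83.35820007324219)
top both 3985 ((677.5531005859375, 74.01246643066406), (231.81275939941406, 134.94827270507812), 83.35627746582031)
top blue 2621 ((nan, nan), (0.0, 0.0), 0.0)
ex [(np.float64(0.57), np.int64(0)), (np.float64(0.574), np.int64(0)), (np.float64(0.578), np.int64(0)), (np.float64(0.582), np.int64(0)), (np.float64(0.586), np.int64(0)), (np.float64(0.59), np.int64(0)), (np.float64(0.594), np.int64(13)), (np.float64(0.598), np.int64(228)), (np.float64(0.602), np.int64(227)), (np.float64(0.606), np.int64(74)), (np.float64(0.61), np.int64(41)), (np.float64(0.614), np.int64(39)), (np.float64(0.618), np.int64(38)), (np.float64(0.622), np.int64(45)), (np.float64(0.626), np.int64(39)), (np.float64(0.63), np.int64(38)), (np.float64(0.634), np.int64(41)), (np.float64(0.638), np.int64(46)), (np.float64(0.642), np.int64(38)), (np.float64(0.646), np.int64(40)), (np.float64(0.6
[... 6773 characters left out ...]
18)), (np.float64(0.176), np.int64(20)), (np.float64(0.18), np.int64(20)), (np.float64(0.184), np.int64(19)), (np.float64(0.188), np.int64(19)), (np.float64(0.192), np.int64(19)), (np.float64(0.196), np.int64(26)), (np.float64(0.2), np.int64(81)), (np.float64(0.204), np.int64(72)), (np.float64(0.208), np.int64(21)), (np.float64(0.212), np.int64(19)), (np.float64(0.216), np.int64(17)), (np.float64(0.22), np.int64(21)), (np.float64(0.224), np.int64(21)), (np.float64(0.228), np.int64(17)), (np.float64(0.232), np.int64(21)), (np.float64(0.236), np.int64(17)), (np.float64(0.24), np.int64(22)), (np.float64(0.244), np.int64(20)), (np.float64(0.248), np.int64(18)), (np.float64(0.252), np.int64(22))]
```

Call:
arm_command --motion '[[[-0.36,0.276,0.56,-0.06,0,0,1.415],[-0.36,0.276,0.56,-0.06,0,0,1.415],[-0.36,0.276,0.56,-0.06,0,0,1.415],[-0.36,0.276,0.56,-0.06,0,0,1.415],[-0.36,0.276,0.56,-0.06,0,0,1.415],[-0.36,0.276,0.56,-0.06,0,0,1.415],[-0.36,0.276,0.56,-0.06,0,0,1.415],[-0.36,0.276,0.56,-0.06,0,0,1.415],[-0.36,0.276,0.56,-0.06,0,0,1.415],[-0.36,0.276,0.56,-0.06,0,0,1.415],[-0.36,0.276,0.56,-0.06,0,0,1.415],[-0.36,0.276,0.56,-0.06,0,0,1.415]]]' --force 20

```text
t: 1.8
tcp_pos: [0.4495, -0.0406, 0.1625]
orientation: [[-0.126, 0.992, -0.001], [0.992, 0.126, -0.0], [-0.0, -0.001, -1.0]]
contact_force: [-0.3, -1.4, -0.5]
width: 0.0596
grasp_force: 0.0
```

Call:
arm_command --motion '[[[-0.36,0,0,-0.06,0,0,0],[-0.36,0,0,-0.1,0,0,0],[-0.36,0,0,-0.134,0,0,0],[-0.36,0,0,-0.134,0,0,0],[0.6,0,0,-0.134,0,0,0],[0.6,0,0,-0.134,0,0,0],[0.6,0,0,-0.134,0,0,0],[0.6,0,0,-0.134,0,0,0],[0.6,0,0,-0.134,0,0,0]]]' --force 30

```text
t: 2.92
tcp_pos: [0.4501, -0.0406, 0.0293]
orientation: [[-0.126, 0.992, 0.001], [0.992, 0.126, -0.001], [-0.001, 0.001, -1.0]]
contact_force: [-1.7, -0.8, 8.2]
width: 0.0254
grasp_force: 30.0
```

Call:
arm_command --motion '[[[0.6,0,0,0.03,0,0,0],[0.6,0,0,0.07,0,0,0],[0.6,0,0,0.11,0,0,0],[0.6,0.04,0.03,0.11,0,0,-0.06],[0.6,0.08,0.06,0.11,0,0,-0.12],[0.6,0.12,0.09,0.11,0,0,-0.18],[0.6,0.16,0.12,0.11,0,0,-0.242],[0.6,0.196,0.146,0.11,0,0,-0.242],[0.6,0.196,0.146,0.08,0,0,-0.242],[0.6,0.196,0.146,0.05,0,0,-0.242],[0.6,0.196,0.146,0.05,0,0,-0.242],[0.6,0.196,0.146,0.05,0,0,-0.242]]]'

```text
t: 4.42
tcp_pos: [0.6461, 0.1058, 0.0796]
orientation: [[0.116, 0.993, 0.001], [0.993, -0.116, 0.0], [0.0, 0.001, -1.0]]
contact_force: [-1.2, -0.1, -1.4]
width: 0.0255
grasp_force: 30.0
```

Run:
```python
from h import *
s=robot.state(); print(s["tcp_pos"],s["orientation"],s["contact_force"],s["width"])
im,X=cloud("scene"); cv2.imwrite("pics/s1.png",cv2.resize(im[120:380,160:480],(800,650))[:600])
```

```text
[0.64614682 0.10582639 0.07955236] [[ 1.15755129e-01  9.93277567e-01  6.52208051e-04]
 [ 9.93277684e-01 -1.15755383e-01  3.66198211e-04]
 [ 4.39233061e-04  6.05434382e-04 -9.99999720e-01]] [-1.18695856 -0.10708296 -1.43519209] 0.025514806685313987
```

View pics/s1.png

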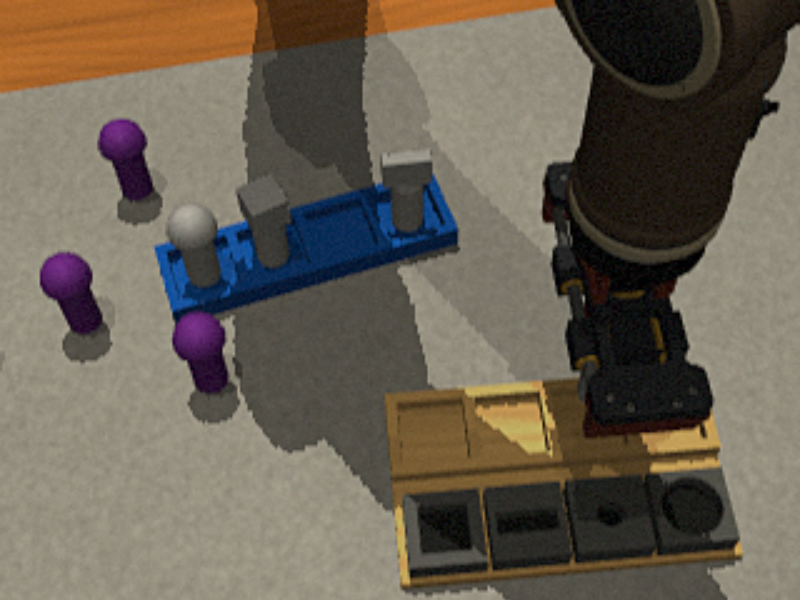

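The stub hangs over the third bay, in front of the small-hole die. I'll lower it now and check contact before opening.

Call:
arm_command --motion '[[[0.6,0,0,-0.025,0,0,0],[0.6,0,0,-0.04,0,0,0],[0.6,0,0,-0.046,0,0,0],[0.6,0,0,-0.049,0,0,0],[0.6,0,0,-0.05,0,0,0],[0.6,0,0,-0.05,0,0,0]]]'

```text
t: 5.22
tcp_pos: [0.6461, 0.1058, 0.0294]
orientation: [[0.116, 0.993, 0.001], [0.993, -0.116, 0.0], [0.0, 0.001, -1.0]]
contact_force: [-2.3, -0.4, 2.0]
width: 0.0255
grasp_force: 30.0
```

Call:
arm_command --motion '[[[-0.36,0,0,0,0,0,0],[-0.36,0,0,0,0,0,0],[-0.36,0,0,0,0,0,0],[-0.36,0,0,0.03,0,0,0],[-0.36,0,0,0.08,0,0,0],[-0.36,0,0,0.13,0,0,0],[-0.36,-0.05,-0.05,0.13,0,0,0.06],[-0.36,-0.09,-0.09,0.13,0,0,0.12],[-0.36,-0.13,-0.13,0.13,0,0,0.18],[-0.36,-0.17,-0.17,0.13,0,0,0.242],[-0.36,-0.195,-0.2,0.13,0,0,0.242],[-0.36,-0.195,-0.2,0.13,0,0,0.242]]]'

```text
t: 6.72
tcp_pos: [0.4491, -0.0971, 0.1588]
orientation: [[-0.121, 0.993, -0.001], [0.993, 0.121, -0.002], [-0.002, -0.001, -1.0]]
contact_force: [0.3, -0.4, 0.5]
width: 0.0594
grasp_force: 0.0
```

Run:
```python
from h import *
im,X=cloud("scene"); cv2.imwrite("pics/s2.png",cv2.resize(im[120:360,160:480],(800,600)))
z=X[...,2]; m=(z>.065)&(z<.12)&(X[...,0]>.58)&(X[...,0]<.7)&(X[...,1]>-.05)&(X[...,1]<.2)
w=X[m]; print(m.sum(),((w.min(0)+w.max(0))/2).round(4),w[:,2].max())
```

```text
120 [0.6464 0.1055 0.0779] 0.09059811505965823
```

View pics/s2.png

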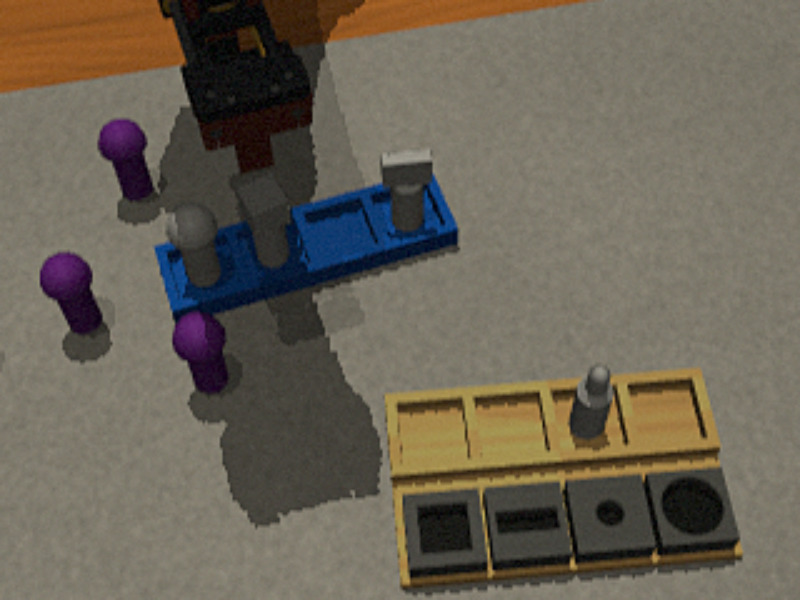

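The stub stands upright in its bay, centred to within 1 mm. Next is the square.

Call:
arm_command --motion '[[[-0.36,0,0,-0.05,0,0,0],[-0.36,0,0,-0.1,0,0,0],[-0.36,0,0,-0.13,0,0,0],[-0.36,0,0,-0.13,0,0,0],[0.6,0,0,-0.13,0,0,0],[0.6,0,0,-0.13,0,0,0],[0.6,0,0,-0.13,0,0,0],[0.6,0,0,-0.13,0,0,0],[0.6,0,0,-0.13,0,0,0]]]'

```text
t: 7.9
tcp_pos: [0.4516, -0.0946, 0.0297]
orientation: [[-0.125, 0.992, 0.002], [0.992, 0.125, -0.001], [-0.001, 0.002, -1.0]]
contact_force: [-0.7, 0.9, 6.9]
width: 0.0322
grasp_force: 26.8
```

Width is 32 mm, so the fingers meet the square head slightly askew. I'll reopen, raise to head height, align with the head at about 18° and grip its faces.

Call:
arm_command --motion '[[[-0.36,0,0,0,0,0,0],[-0.36,0,0,0,0,0,0],[-0.36,0,0,0,0,0,0],[-0.36,0,0,0.05,0,0,0],[-0.36,0,0,0.1,0,0,0],[-0.36,-0.05,0.1,0.13,0,0,0],[-0.36,-0.05,0.13,0.13,0,0,0],[-0.36,-0.05,0.13,0.13,0,0,0]]]' --force 30

```text
t: 8.9
tcp_pos: [0.4, 0.0384, 0.1595]
orientation: [[-0.13, 0.992, 0.002], [0.992, 0.13, -0.0], [-0.001, 0.002, -1.0]]
contact_force: [0.7, -0.5, -0.9]
width: 0.0597
grasp_force: 0.0
```

```bash
cat > m.py <<'E'
from h import *
def objs(n,lo=.065):
    im,X=cloud(n); hsv=cv2.cvtColor(im,cv2.COLOR_BGR2HSV); z=X[...,2]
    m=(z>lo)&(z<.1)&(hsv[...,1]<80)&(X[...,0]>.4)&(X[...,0]<.7)&(X[...,1]>-.2)&(X[...,1]<.2)
    k,l,st,c=cv2.connectedComponentsWithStats(m.astype(np.uint8))
    for i in range(1,k):
        if st[i,4]>40:
            w=X[l==i]; print(n,st[i,4],"mid",((w.min(0)+w.max(0))/2).round(4),"zmax",w[:,2].max().round(4),[np.round(a,1) for a in cv2.minAreaRect((w[:,:2]*1000).astype(np.float32))])
    return im
E
python3 - <<'E'
from m import *
s=robot.state(); print(s["tcp_pos"])
im=objs("scene"); objs("top"); cv2.imwrite("pics/s3.png",cv2.resize(im[160:260,200:360],(800,500)))
E
```

```text
[0.39999343 0.03837163 0.1595357 ]
scene 257 mid [0.4391 0.0179 0.079 ] zmax 0.0928 [array([438.9,  18. ]), array([37.7, 15. ]), np.float64(87.4)]
scene 354 mid [ 0.4511 -0.0933  0.0788] zmax 0.0926 [array([450.9, -93.3]), array([31.4, 30. ]), np.float64(16.1)]
scene 308 mid [ 0.4598 -0.1489  0.08  ] zmax 0.0921 [array([ 459.4, -148.7]), array([34.3, 33.7]), np.float64(43.3)]
scene 114 mid [0.6455 0.1056 0.0775] zmax 0.0899 [array([647.3, 105.4]), array([17.5, 14.9]), np.float64(65.8)]
top 77 mid [0.6441 0.1048 0.0791] zmax 0.0928 [array([644. , 103.8]), array([17.8, 15.2]), np.float64(21.5)]
top 298 mid [ 0.457  -0.1487  0.0795] zmax 0.0913 [array([ 456.6, -148.7]), array([35.6, 33.5]), np.float64(20.9)]
top 272 mid [ 0.4502 -0.094   0.0796] zmax 0.0935 [array([450.7, -94.3]), array([29.9, 29.6]), np.float64(15.9)]
```

View pics/s3.png

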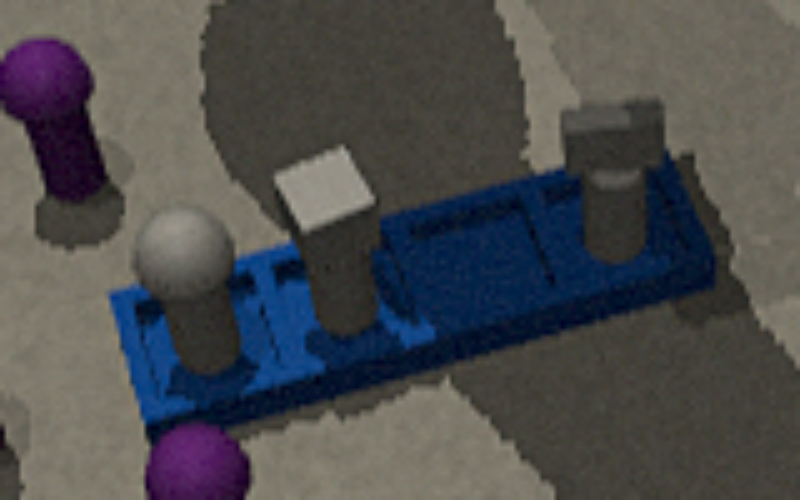

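All standing. The square is at (0.451, -0.094) with yaw 16°; I'll grip the head there.

Call:
arm_command --motion '[[[-0.36,0.025,-0.05,0,0,0,0.08],[-0.36,0.051,-0.1,0,0,0,0.152],[-0.36,0.051,-0.132,0,0,0,0.152],[-0.36,0.051,-0.132,0,0,0,0.152],[-0.36,0.051,-0.132,-0.05,0,0,0.152],[-0.36,0.051,-0.132,-0.108,0,0,0.152],[-0.36,0.051,-0.132,-0.108,0,0,0.152],[0.6,0.051,-0.132,-0.108,0,0,0.152],[0.6,0.051,-0.132,-0.108,0,0,0.152],[0.6,0.051,-0.132,-0.108,0,0,0.152],[0.6,0.051,-0.132,-0.108,0,0,0.152],[0.6,0.051,-0.132,-0.108,0,0,0.152]]]'

```text
t: 10.5
tcp_pos: [0.4527, -0.0968, 0.052]
orientation: [[-0.274, 0.962, 0.002], [0.962, 0.274, -0.001], [-0.002, 0.002, -1.0]]
contact_force: [-1.7, 0.3, 8.6]
width: 0.0299
grasp_force: 30.0
```

Call:
arm_command --motion '[[[0.6,0,0,0.03,0,0,0],[0.6,0,0,0.07,0,0,0],[0.6,0,0,0.1,0,0,0],[0.6,0.04,0.02,0.1,0,0,-0.1],[0.6,0.08,0.04,0.1,0,0,-0.2],[0.6,0.12,0.06,0.1,0,0,-0.3],[0.6,0.16,0.08,0.1,0,0,-0.393],[0.6,0.18,0.088,0.1,0,0,-0.393],[0.6,0.18,0.088,0.06,0,0,-0.393],[0.6,0.18,0.088,0.03,0,0,-0.393],[0.6,0.18,0.088,0.03,0,0,-0.393],[0.6,0.18,0.088,0.03,0,0,-0.393]]]'

```text
t: 12.0
tcp_pos: [0.6324, -0.0083, 0.0819]
orientation: [[0.115, 0.993, 0.001], [0.993, -0.115, 0.0], [0.0, 0.001, -1.0]]
contact_force: [1.0, 0.4, -2.2]
width: 0.0301
grasp_force: 30.0
```

Run:
```python
from h import *
im,X=cloud("scene"); cv2.imwrite("pics/s4.png",cv2.resize(im[180:370,230:480],(780,593)))
```

```text
(no output)
```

View pics/s4.png

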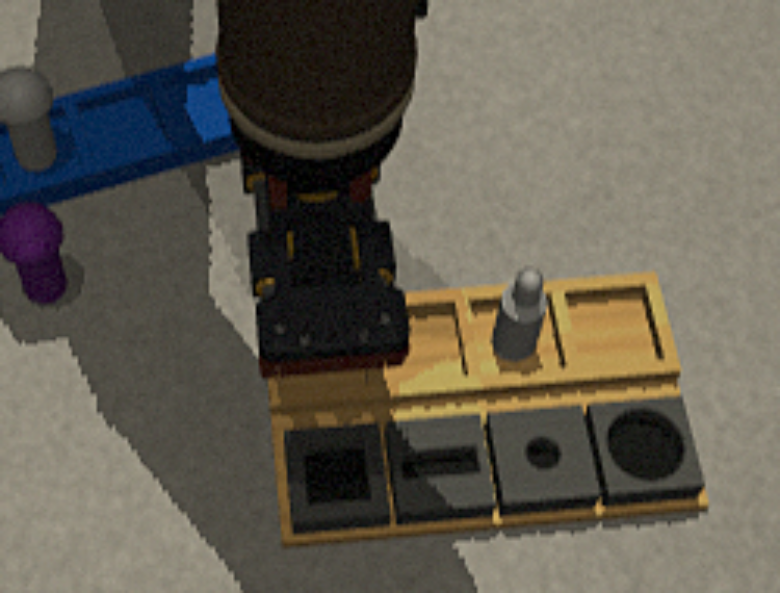

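The square hangs over the left bay. The stub still stands.

Call:
arm_command --motion '[[[0.6,0,0,-0.015,0,0,0],[0.6,0,0,-0.024,0,0,0],[0.6,0,0,-0.028,0,0,0],[0.6,0,0,-0.03,0,0,0],[0.6,0,0,-0.03,0,0,0],[0.6,0,0,-0.03,0,0,0]]]'

```text
t: 12.8
tcp_pos: [0.6312, -0.0084, 0.0521]
orientation: [[0.115, 0.993, -0.001], [0.993, -0.115, -0.001], [-0.001, -0.001, -1.0]]
contact_force: [-6.6, -0.9, 11.1]
width: 0.0297
grasp_force: 30.0
```

Call:
arm_command --motion '[[[-0.36,0,0,0,0,0,0],[-0.36,0,0,0,0,0,0],[-0.36,0,0,0,0,0,0],[-0.36,0,0,0.03,0,0,0],[-0.36,0,0,0.08,0,0,0],[-0.36,0,0,0.11,0,0,0],[-0.36,-0.05,0.006,0.11,0,0,0.03],[-0.36,-0.1,0.013,0.11,0,0,0.05],[-0.36,-0.15,0.02,0.11,0,0,0.07],[-0.36,-0.193,0.026,0.11,0,0,0.07],[-0.36,-0.193,0.026,0.11,0,0,0.07],[-0.36,-0.193,0.026,0.11,0,0,0.07]]]'

```text
t: 14.3
tcp_pos: [0.44, 0.0175, 0.1611]
orientation: [[0.045, 0.999, 0.002], [0.999, -0.045, -0.0], [-0.0, 0.002, -1.0]]
contact_force: [0.5, 0.4, 0.3]
width: 0.0596
grasp_force: 0.0
```

Run:
```python
from m import *
im=objs("scene"); cv2.imwrite("pics/s5.png",cv2.resize(im[180:370,230:480],(780,593)))
```

```text
scene 261 mid [0.4388 0.0181 0.0786] zmax 0.0922 [array([439.,  18.]), array([37.6, 15.5]), np.float64(86.2)]
scene 310 mid [ 0.4587 -0.1489  0.08  ] zmax 0.0919 [array([ 459.2, -148.9]), array([34.5, 34. ]), np.float64(51.7)]
scene 405 mid [ 0.6308 -0.0052  0.0792] zmax 0.0925 [array([630.7,  -5. ]), array([29.9, 30.9]), np.float64(83.2)]
scene 122 mid [0.647  0.1054 0.0781] zmax 0.0912 [array([646.8, 105.4]), array([16.1, 17. ]), np.float64(6.6)]
```

View pics/s5.png

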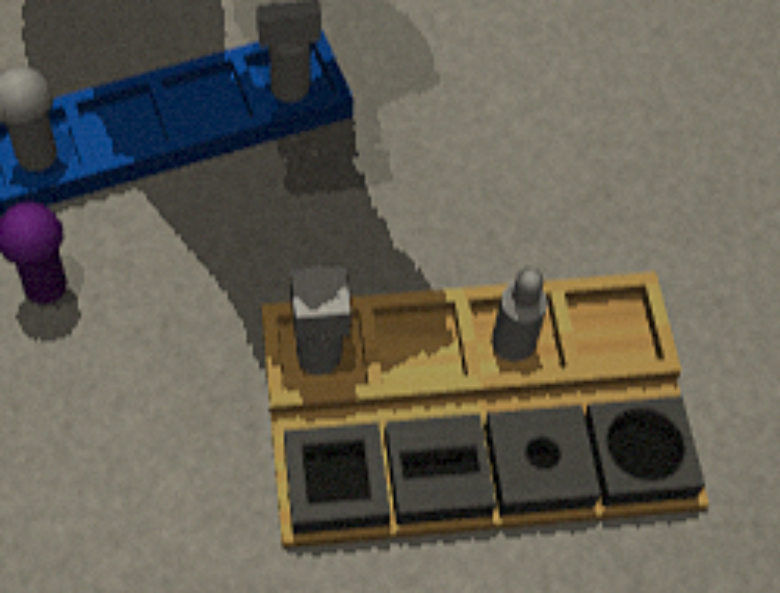

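The square is upright, aligned and in its bay. Now the blade, gripped by its shank.

Call:
arm_command --motion '[[[-0.36,0,0,-0.05,0,0,0],[-0.36,0,0,-0.1,0,0,0],[-0.36,0,0,-0.131,0,0,0],[-0.36,0,0,-0.131,0,0,0],[0.6,0,0,-0.131,0,0,0],[0.6,0,0,-0.131,0,0,0],[0.6,0,0,-0.131,0,0,0],[0.6,0,0,-0.131,0,0,0],[0.6,0,0,-0.131,0,0,0]]]'

```text
t: 15.48
tcp_pos: [0.4393, 0.0174, 0.0303]
orientation: [[0.045, 0.999, 0.001], [0.999, -0.045, -0.0], [-0.0, 0.001, -1.0]]
contact_force: [0.4, -0.6, 6.4]
width: 0.0257
grasp_force: 30.0
```

Call:
arm_command --motion '[[[0.6,0,0,0.03,0,0,0],[0.6,0,0,0.07,0,0,0],[0.6,0,0,0.11,0,0,0],[0.6,0.05,0.008,0.11,0,0,-0.02],[0.6,0.1,0.016,0.11,0,0,-0.04],[0.6,0.15,0.024,0.11,0,0,-0.07],[0.6,0.19,0.031,0.11,0,0,-0.07],[0.6,0.2,0.033,0.11,0,0,-0.07],[0.6,0.2,0.033,0.08,0,0,-0.07],[0.6,0.2,0.033,0.04,0,0,-0.07],[0.6,0.2,0.033,0.02,0,0,-0.07],[0.6,0.2,0.033,0.02,0,0,-0.07]]]'

```text
t: 16.98
tcp_pos: [0.6373, 0.0503, 0.0484]
orientation: [[0.115, 0.993, -0.003], [0.993, -0.115, -0.0], [-0.001, -0.003, -1.0]]
contact_force: [-0.2, -0.5, -2.7]
width: 0.0253
grasp_force: 30.0
```

Call:
arm_command --motion '[[[0.6,0,0,-0.01,0,0,0],[0.6,0,0,-0.016,0,0,0],[0.6,0,0,-0.019,0,0,0],[0.6,0,0,-0.02,0,0,0],[0.6,0,0,-0.02,0,0,0]]]'

```text
t: 17.6
tcp_pos: [0.6389, 0.0506, 0.0304]
orientation: [[0.115, 0.993, 0.001], [0.993, -0.115, -0.0], [-0.0, 0.001, -1.0]]
contact_force: [-2.4, -0.4, 4.5]
width: 0.0258
grasp_force: 30.0
```

Call:
arm_command --motion '[[[-0.36,0,0,0,0,0,0],[-0.36,0,0,0,0,0,0],[-0.36,0,0,0,0,0,0],[-0.36,0,0,0.03,0,0,0],[-0.36,0,0,0.08,0,0,0],[-0.36,0,0,0.13,0,0,0],[-0.36,-0.04,-0.045,0.13,0,0,0.06],[-0.36,-0.08,-0.09,0.13,0,0,0.12],[-0.36,-0.12,-0.13,0.13,0,0,0.18],[-0.36,-0.16,-0.17,0.13,0,0,0.242],[-0.36,-0.181,-0.199,0.13,0,0,0.242],[-0.36,-0.181,-0.199,0.13,0,0,0.242]]]'

```text
t: 19.1
tcp_pos: [0.4562, -0.1511, 0.1597]
orientation: [[-0.122, 0.993, -0.001], [0.993, 0.122, -0.001], [-0.001, -0.001, -1.0]]
contact_force: [1.2, 0.0, -0.4]
width: 0.0598
grasp_force: 0.0
```

Run:
```python
from m import *
im=objs("scene"); cv2.imwrite("pics/s6.png",cv2.resize(im[140:370,190:480],(750,594)))
im,X=cloud("scene"); w=X[(X[...,0]>.43)&(X[...,0]<.49)&(X[...,1]>-.18)&(X[...,1]<-.12)&(X[...,2]>.02)&(X[...,2]<.1)]
for a in range(24,96,5):
    q=w[abs(w[:,2]-a/1000)<.0025]
    if len(q)>1: print(a,np.ptp(q[:,1]).round(4),end="; ")
```

```text
scene 310 mid [ 0.4593 -0.1489  0.0806] zmax 0.0924 [array([ 459.2, -148.7]), array([34.5, 32.9]), np.float64(47.9)]
scene 407 mid [ 0.6305 -0.0052  0.0794] zmax 0.0936 [array([630.1,  -5. ]), array([29.8, 32.3]), np.float64(83.4)]
scene 298 mid [0.6385 0.0509 0.0788] zmax 0.0923 [array([638.4,  50.9]), array([38.1, 14.1]), np.float64(83.9)]
scene 118 mid [0.6472 0.1064 0.0778] zmax 0.0906 [array([646.7, 106.5]), array([15.2, 17.3]), np.float64(8.7)]
24 0.0598; 29 0.0554; 34 0.0216; 39 0.0249; 44 0.0227; 49 0.0246; 54 0.0223; 59 0.0191; 69 0.034; 74 0.0372; 79 0.0342; 84 0.0314; 89 0.0247; 94 0.0004;
```

View pics/s6.png

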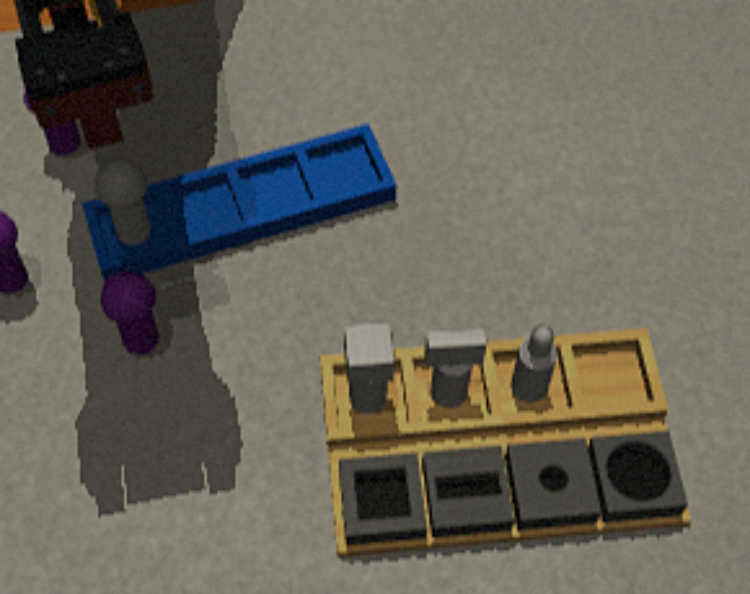

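Three punches are standing correctly. For the dome I'll grip the widest part of the head, at z≈0.071.

Call:
arm_command --motion '[[[-0.36,0,0,0,0,0,0],[-0.36,0,0,-0.05,0,0,0],[-0.36,0,0,-0.09,0,0,0],[-0.36,0,0,-0.107,0,0,0],[-0.36,0,0,-0.107,0,0,0],[0.5,0,0,-0.107,0,0,0],[0.5,0,0,-0.107,0,0,0],[0.5,0,0,-0.107,0,0,0],[0.5,0,0,-0.107,0,0,0],[0.5,0,0,-0.107,0,0,0]]]' --force 35

```text
t: 20.45
tcp_pos: [0.4584, -0.1487, 0.0536]
orientation: [[-0.126, 0.992, 0.002], [0.992, 0.126, -0.001], [-0.001, 0.001, -1.0]]
contact_force: [-1.4, 0.5, 7.5]
width: 0.0365
grasp_force: 35.0
```

Call:
arm_command --motion '[[[0.5,0,0,0.03,0,0,0],[0.5,0,0,0.07,0,0,0],[0.5,0,0,0.11,0,0,0],[0.5,0,0,0.12,0,0,0],[0.5,0.02,0.04,0.12,0,0,-0.04],[0.5,0.04,0.08,0.12,0,0,-0.08],[0.5,0.07,0.12,0.12,0,0,-0.12],[0.5,0.1,0.16,0.12,0,0,-0.16],[0.5,0.13,0.2,0.12,0,0,-0.2],[0.5,0.15,0.24,0.12,0,0,-0.242],[0.5,0.175,0.28,0.12,0,0,-0.242],[0.5,0.194,0.31,0.12,0,0,-0.242]]]'

```text
t: 21.95
tcp_pos: [0.6517, 0.1635, 0.1706]
orientation: [[0.114, 0.994, -0.002], [0.994, -0.114, -0.0], [-0.001, -0.002, -1.0]]
contact_force: [0.3, -0.1, -1.7]
width: 0.0366
grasp_force: 35.0
```

Call:
arm_command --motion '[[[0.5,0,0,0,0,0,0],[0.5,0,0,0,0,0,0],[0.5,0,0,-0.04,0,0,0],[0.5,0,0,-0.07,0,0,0],[0.5,0,0,-0.09,0,0,0],[0.5,0,0,-0.09,0,0,0]]]'

```text
t: 22.7
tcp_pos: [0.6509, 0.1602, 0.0812]
orientation: [[0.116, 0.993, -0.003], [0.993, -0.116, -0.001], [-0.002, -0.003, -1.0]]
contact_force: [-0.5, -0.3, -1.5]
width: 0.0358
grasp_force: 35.0
```

Run:
```python
from h import *
im,X=cloud("scene"); cv2.imwrite("pics/s7.png",cv2.resize(im[180:370,260:510],(780,593)))
```

```text
(no output)
```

View pics/s7.png

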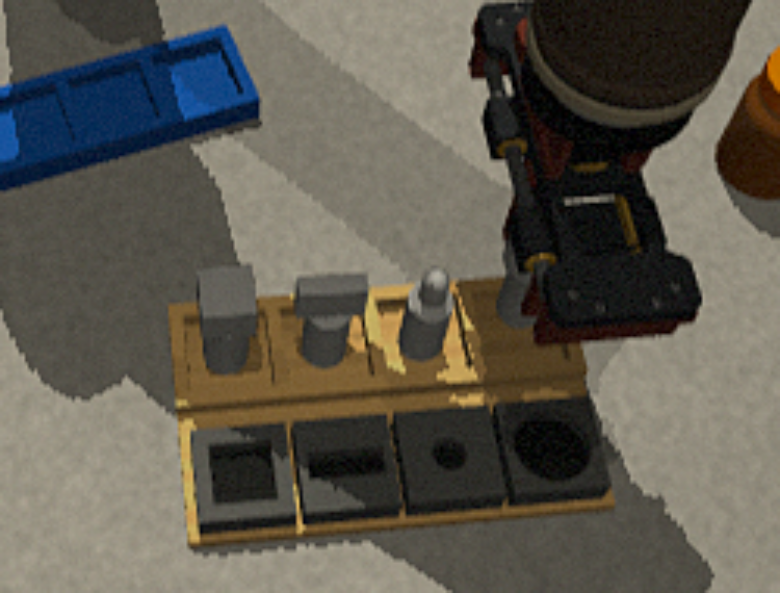

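The dome's opening dropped to 35.8 mm and its shank shows left of the finger at (515,290). I'll check for slip or tilt before lowering.

Run:
```python
from h import *
p=vision.camera_params("scene")
for z in(.0375,.065,.09):
    c=p["R"]@np.array([.651,.160,z])+np.ravel(p["t"]); u=p["mtx"]@c; u=u[:2]/u[2]; print(z,u.round(1),"crop",((u-[260,180])*3.12).round())
im,X=cloud("scene")
sl=(slice(245,290),slice(415,440)); x=X[sl].reshape(-1,3); c=im[sl].reshape(-1,3).astype(int)
m=(np.ptp(c,1)<25)&(x[:,2]>.025)&(x[:,2]<.13)&(x[:,0]>.6)&(x[:,0]<.7)&(x[:,1]<.18)
for a in range(26,126,6):
    q=x[m&(abs(x[:,2]-a/1000)<.003)]
    if len(q)>2: print(a,len(q),q.min(0).round(3),q.max(0).round(3))
s=robot.state(); print(s["moment"],s["width"],s["contact_force"])
cv2.imwrite("pics/s8.png",cv2.resize(im[230:310,390:490],(750,600),interpolation=cv2.INTER_CUBIC))
```

```text
0.0375 [426.  279.2] crop [518. 309.]
0.065 [428.9 271.7] crop [527. 286.]
0.09 [431.6 264.5] crop [536. 264.]
38 6 [0.65  0.149 0.039] [0.662 0.167 0.041]
44 20 [0.643 0.148 0.042] [0.664 0.164 0.047]
50 23 [0.646 0.148 0.047] [0.663 0.164 0.053]
56 21 [0.645 0.148 0.053] [0.664 0.162 0.059]
62 11 [0.651 0.148 0.059] [0.663 0.154 0.065]
68 14 [0.647 0.148 0.065] [0.661 0.153 0.071]
74 12 [0.646 0.148 0.071] [0.66  0.152 0.077]
80 14 [0.626 0.148 0.077] [0.661 0.153 0.083]
86 14 [0.623 0.146 0.084] [0.675 0.153 0.089]
92 9 [0.623 0.147 0.089] [0.677 0.153 0.095]
98 26 [0.622 0.142 0.095] [0.678 0.153 0.1  ]
104 47 [0.626 0.142 0.101] [0.678 0.153 0.107]
110 13 [0.622 0.144 0.107] [0.674 0.153 0.112]
116 8 [0.627 0.146 0.114] [0.678 0.152 0.119]
[-0.03605914 -0.05587721 -0.06318718] 0.03613653143428468 [-0.22952525  0.00902462 -2.50768567]
```

View pics/s8.png

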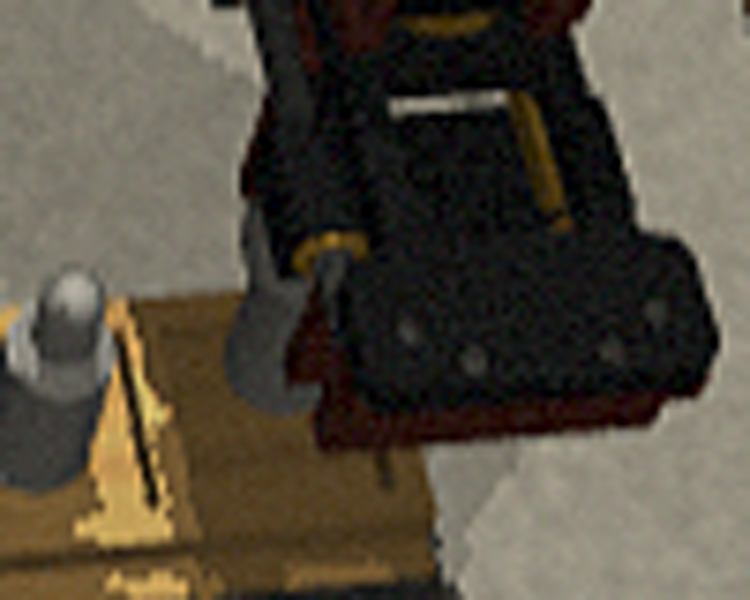

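The shank is vertical (left edge constant at y=0.148, foot at about z=0.038), so I'll set it down.

Call:
arm_command --motion '[[[0.5,0,0,-0.012,0,0,0],[0.5,0,0,-0.02,0,0,0],[0.5,0,0,-0.026,0,0,0],[0.5,0,0,-0.029,0,0,0],[0.5,0,0,-0.03,0,0,0],[0.5,0,0,-0.03,0,0,0]]]'

```text
t: 23.55
tcp_pos: [0.6517, 0.1622, 0.0538]
orientation: [[0.114, 0.993, 0.0], [0.993, -0.114, 0.0], [0.0, 0.0, -1.0]]
contact_force: [-4.0, -1.0, 5.8]
width: 0.0364
grasp_force: 35.0
```

Call:
arm_command --motion '[[[-0.36,0,0,0,0,0,0],[-0.36,0,0,0,0,0,0],[-0.36,0,0,0,0,0,0],[-0.36,0,0,0.03,0,0,0],[-0.36,0,0,0.08,0,0,0],[-0.36,0,0,0.13,0,0,0],[-0.36,-0.05,-0.03,0.15,0,0,0],[-0.36,-0.1,-0.06,0.15,0,0,0],[-0.36,-0.15,-0.1,0.15,0,0,0],[-0.36,-0.2,-0.15,0.15,0,0,0],[-0.36,-0.22,-0.18,0.15,0,0,0],[-0.36,-0.22,-0.18,0.15,0,0,0]]]'

```text
t: 25.05
tcp_pos: [0.4302, -0.0214, 0.2028]
orientation: [[0.12, 0.993, -0.0], [0.993, -0.12, -0.003], [-0.003, 0.0, -1.0]]
contact_force: [0.6, 0.2, 0.6]
width: 0.0599
grasp_force: 0.0
```

Run:
```python
from m import *
im=objs("scene"); cv2.imwrite("pics/s9.png",im)
```

```text
scene 378 mid [0.6521 0.1609 0.079 ] zmax 0.0923 [array([652.8, 160.8]), array([36.7, 32.9]), np.float64(81.5)]
scene 403 mid [ 0.6305 -0.0054  0.0788] zmax 0.0925 [array([630.5,  -5.1]), array([29.9, 32.1]), np.float64(83.7)]
scene 295 mid [0.639  0.0507 0.0789] zmax 0.0926 [array([638.4,  50.6]), array([37.7, 13.8]), np.float64(83.4)]
scene 118 mid [0.6465 0.1058 0.0782] zmax 0.0913 [array([647.3, 104.6]), array([17. , 16.3]), np.float64(57.5)]
```

View pics/s9.png

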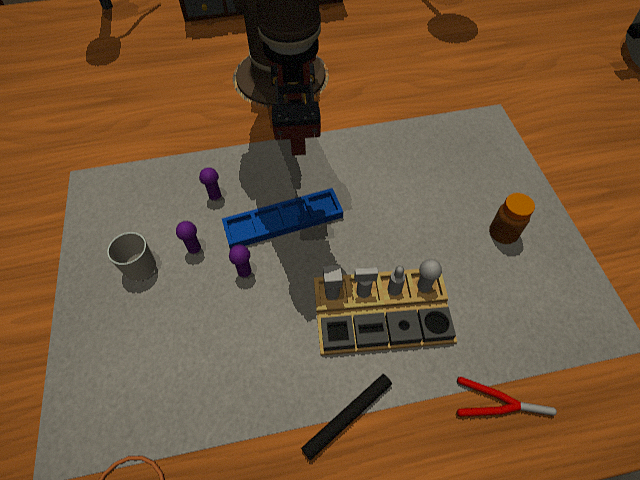

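All four punches stand in front of their matching dies, from (333,283) to (430,275), and the jar, tub and purple decoys have not moved.

```bash
python3 -c "
from plant import robot
print(robot.finish_job())"
```

```text
the job is handed in; nothing more can be done
None
```

All four punches (square, blade, stub and dome) stand upright in the bays in front of their matching dies, the jar and tub are where they were, and the job was handed in at about 25 s; no verdict was returned.

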